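Screw home the battery-door screw of a kitchen scale

ROBOT

A 6-joint arm with a two-finger parallel gripper is mounted at the origin on a cart in front of the work surface, level with it; the furniture and walls round the work are solid. World frame = base frame: x ahead of the robot, y to its left, z up, the work surface at z = 0. Lengths are in m, angles in degrees, forces in N, time in s.
With the tool pointing down it reaches from about 0.375 to 0.925 m from the base axis. Payload 5.7 kg.
Tool frame: the origin (TCP) lies on the front face of the gripper's body, between the roots of the fingers; the fingertips stand 73 mm ahead of it and the grasp point (between the pads) lies manip.grip_point_offset ahead of it (manip.grip_point_offset is the distance from the TCP to the grasp point, in m); z points along the fingers, y is the line along which they close (so a half turn about z gives the same grasp; the last joint's range is limited). The gripper opens to 85 mm and grips with 20 to 120 N. Pads are 22 mm wide; open, the fingers measure 114 mm over their backs; the gripper's body (76 mm by 85 mm) begins 54 mm behind the grasp point. The pads swing forward as they close: fully open they stand 13 mm farther back than shut.
Start: joints at [-77.527, 20.558, 86.54, -0, 72.909, -6.595], TCP at [0.196, -0.567, 0.304] pointing down, gripper open.
Joint ranges: [-170.27, 170.27], [-57.76, 135], [12.27, 136.19], [-55.21, 235.2], [11.17, 155.16], [-170.74, 170.74]. Speed limits (degrees/s): [136.94, 136.94, 180, 180, 180, 180].

INTERFACE

Orientations are given as [roll, pitch, yaw] about the fixed x, y, z axes, in that order (R = Rz(yaw) Ry(pitch) Rx(roll)).
In Python, from plant import manip, camera, camera_params gives the robot as it stands.
- The arm moves only by the shell command python3 -m inch 'ROWS'. ROWS is JSON, one flat list of numbers, 5 for each row, row after row: the shift along the world's x, y, z in m, then the turn about the world's z in rad, then the closure, from -1 (fully open) to 1 (shut), so that 0 is half open. A call has 1 to 12 rows; each row shifts and turns the commanded pose from where the row before left it; what a row does not reach is not made up. A row lasts 1/8 s, in which the tool goes at most 62.5 mm and 10.7 degrees, less where a joint would pass 70% of its speed; a pose out of reach is approached as far as the arm can. A call with a gripper value outside its range is refused whole. The fingers move at their own pace and stop on an object; the grip force is fixed at half the most. Time passes only in rows, so rows that do not move let the fingers close. It gives the time, the measured TCP pose, the force, the opening and the grip force at its end, in the units of the state.
- manip.read_state(): the state, without advancing time (a new reading comes with each control period).
- camera(name): name is "side" or "top"; returns the picture (420x560x3 uint8, red, green, blue); there is no depth.
- camera_params(name): a dict with "mtx" (3x3 intrinsics, pixels), "extrinsics" (4x4, takes a point from camera to world coordinates). Camera axes: x right, y down, z forward; pixel columns grow to the right and rows downward; lengths in m; the calibration is good to about 2 mm. A picture is of the moment at which its call begins. camera_params takes no time and is no camera call.
- manip.job_done(): hands the job in; it is judged then, once.
The state is a dict: "time_s": time; "q": joint angles; "dq": joint speeds; "tau": joint torques, N m; "eef_pos": TCP position; "ee_rot": TCP orientation; "force": force on the tool from outside, world axes, zero at the start; "wrist_torque": the same for the moment, N m; "width": finger opening in m; "grip_force": force on a finger pad.
Only numpy, scipy, OpenCV 4.12 (cv2) and the standard library are available. Lean on these libraries where they do the work, as an engineer would, in place of code of your own. Each camera call takes 0.05 s, during which the arm holds its last target. There are 200 camera calls.

TASK

The kitchen scale lies upside down with its battery-door screw still loose. Take the screwdriver out of its wooden stand, seat its blade in the screw's slot and, keeping a steady push of about 15 N, turn it clockwise until the screw is fully home, without pressing much harder or forcing it past its stop; touch the screw only with the screwdriver. Then stand the screwdriver back upright in its stand, all the way down, and leave everything else on the worktop undisturbed.

Things in the scene. Friction and masses are not known exactly. Their poses are not given: they have to be found in the camera images.
- scale: Kitchen scale lying upside down on its weighing plate, fixed to the worktop: 176 (its x) x 136 (its y) mm, white underside 40 mm high, four rubber feet near the corners up to 46 mm high, grey ribbed battery door with its face 42 mm high. Origin: centre of its base, z up. The screw hole, 26 mm wide, 15 mm deep, is at x = -35, y = 0 mm.
- screw: Steel captive screw in the scale's battery door, head 20 mm across. Origin: centre of the head's top face, z up; its x axis runs along the slot. The head sits on a soft spring: it yields some mm under the push (10 mm at most) and springs back. It also sinks 1 mm per rad of turning, so the driver must follow. Unpushed, its top is flush with the door when home, 2 mm higher when loosest.
- slot_bottom (a point): Middle of the bottom of the screw's slot, 2.5 mm below its head top. The straight slot crosses the whole head and is V-shaped, 7.6 mm wide at the top and 2.6 mm at the bottom, flanks at 45 degrees: a blade drops in and centres itself, but climbs out again (cams out) if it is turned with less push than about 10 N.
- screw_turn (a joint): Turning angle of the screw in rad, growing clockwise seen from above; 0 is loosest, 2.0 is the hard stop where the screw is home. It starts between 0 and 0.6. Turning takes about 0.085 N m; the blade has up to 0.6 rad of play in the slot before the screw follows. Turned under a 15 N push, the blade bears on the screw with about 25 N, push and twist together; over 40 N harms it.
- stand: Fixed wooden block, 64 x 64 mm and 75 mm high on a 78 mm foot, with an upright round hole, 18 mm wide and 64 mm deep, in the middle of its top. Origin: centre of its base, z up.
- stand_mouth (a point): Centre of the mouth of the stand's hole, 75 mm above the worktop.
- screwdriver: Stubby screwdriver, 122 mm long, about 90 g, upright in the stand, handle up. Origin: centre of the blade's tip; z points up along the shaft. Blade 11 mm wide along its own x, 2 mm thick along y, 12 mm long; shaft 8 mm thick; collar 28 mm wide from 60 to 66 mm up, which rests on top of the stand (tip then 15 mm above the worktop); black handle above, to 122 mm.
- driver_grip (a point): Middle of the screwdriver's handle, 92 mm above the tip, where the pads should take it from above. The handle is 28 mm along the driver's x and 24 mm across its two flat sides, which face its +y and -y.
- pepper_mill: Glass shaker with a grey cap, 44 mm wide, 90 mm high; bystander. Origin: centre of its base.
- herb_jar: Spice jar with a red lid, 45 mm wide, 106 mm high; bystander. Origin: centre of its base.
- tall_jar: Tall glass jar with a red lid, 68 mm wide, 160 mm high; bystander. Origin: centre of its base.
- drinking_glass: Drinking glass, 83 mm wide, 94 mm high; bystander. Origin: centre of its base.
- egg_timer: White egg timer, 63 mm wide, 52 mm high; bystander. Origin: centre of its base.
- preserve_jar: Glass jar with a green lid, 70 mm wide, 104 mm high; bystander. Origin: centre of its base.

How it is judged (in metres and radians):
On the way, in this order (a step that is already met when the one before it is completed fails the run):
1. the screwdriver is out of the stand (z of screwdriver in the frame of stand above 0.085 m), for 0.1 s.
2. the screw is turned home (1.9 rad or more) with the screwdriver's blade pressing in its slot (value of joint screw_turn above 1.9 rad and contact force between screwdriver and screw above 2 N), for 0.05 s.
At the end, for the whole second after the job is handed in: The screw is home (turned to 1.9 rad or more of its 2.0) and the screwdriver is back upright in the stand's hole (within 0.1 rad), its collar resting on the stand (within 4 mm), at rest and released (value of joint screw_turn above 1.9 rad and horizontal distance between screwdriver and stand below 0.009 m and z of screwdriver in the frame of stand below 0.019 m and angle between screwdriver's own z axis and vertical below 0.1 rad and linear speed of screwdriver below 0.02 m/s); the robot touches nothing.
It fails at once if the screwdriver presses on the screw with more than 40 N (push and twist together) (contact force between screwdriver and screw above 40 N).
It fails at once if the screwdriver presses on the scale with more than 40 N (push and twist together) (contact force between screwdriver and scale above 40 N).
It fails at once if the fingers touch the screw (contact force between the fingers and screw above 0.5 N).
It fails at once if a bystander is moved by more than 25 mm (distance of any of pepper_mill, herb_jar, tall_jar, drinking_glass, egg_timer, preserve_jar from where it was at the start of the episode above 0.025 m).
It also fails if it takes over 64 s, if anything falls off the work surface, if the arm or the gripper's body presses on something with over 40 N, if the wrist force passes 120 N, or if a joint passes its speed limit or range.

## Working session

There is one attempt and no reset: what is moved stays moved. The work goes in short steps, Python scripts to look and compute and a shell command to move; the robot and the scene stay as the last step left them, time stands still between calls to the robot, and variables do not carry over. Pictures are saved under pics/ and viewed, at most 10 in all, crops included, and the job is handed in when it is done.

```bash
mkdir -p pics; ls; python3 - <<'E'
from plant import manip,camera,camera_params
import cv2,numpy as np
for n in("top","side"):
    im=camera(n); cv2.imwrite(f"pics/{n}0.png",im[:,:,::-1]); p=camera_params(n); print(n,np.round(p["mtx"],1).tolist(),np.round(p["extrinsics"],4).tolist())
print(manip.grip_point_offset); s=manip.read_state(); print({k:np.round(v,3).tolist() for k,v in s.items()})
E
```

```text
pics
top [[415.5, 0.0, 279.8], [0.0, 415.5, 211.5], [0.0, 0.0, 1.0]] [[0.0268, -0.976, 0.2161, 0.2166], [-0.9996, -0.0256, 0.0082, -0.0168], [-0.0025, -0.2163, -0.9763, 1.4373], [0.0, 0.0, 0.0, 1.0]]
side [[422.3, 0.0, 283.6], [0.0, 422.3, 210.3], [0.0, 0.0, 1.0]] [[0.2278, -0.4682, 0.8538, -0.4983], [-0.9736, -0.1008, 0.2045, -0.2334], [-0.0097, -0.8779, -0.4788, 0.6697], [0.0, 0.0, 0.0, 1.0]]
0.0539
{'time_s': 0.1, 'q': [-77.528, 20.594, 86.595, -0.001, 72.909, -6.597], 'dq': [0.009, -0.04, -0.295, -0.07, -0.033, -0.02], 'tau': [-0.0, -52.865, -27.935, -0.0, 0.005, 0.0], 'eef_pos': [0.196, -0.567, 0.303], 'ee_rot': [-179.903, -0.01, 19.069], 'force': [0.126, 0.499, -0.276], 'wrist_torque': [-0.031, -0.002, 0.0], 'grip_force': 0.0, 'width': 0.085}
```

View pics/top0.png

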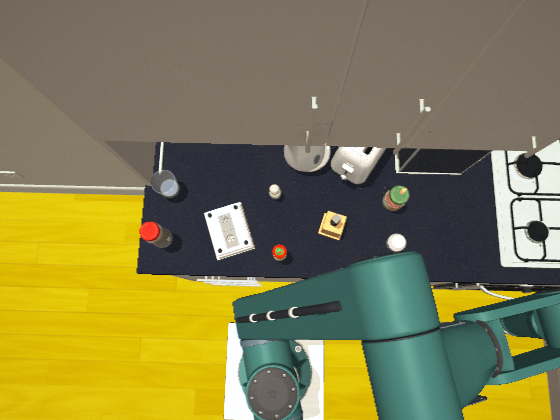

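View pics/side0.png

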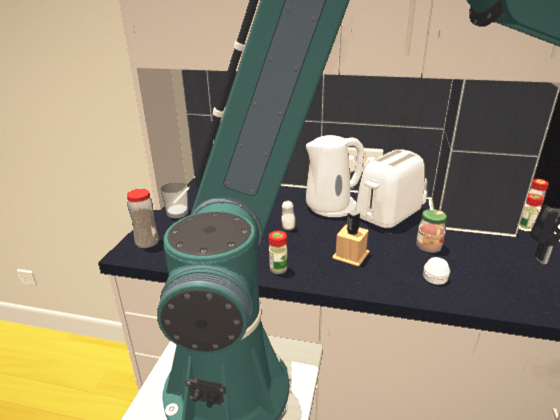

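Top view: scale around (230,230), stand with driver at (333,224), herb jar (280,252), mill (275,190). The side view has the scale hidden behind the arm. Next, enlarged crops.

```bash
python3 - <<'E'
import cv2
im=cv2.imread("pics/top0.png")
a=cv2.resize(im[195:265,195:265],(560,560),interpolation=cv2.INTER_CUBIC)
b=cv2.resize(im[200:250,310:360],(560,560),interpolation=cv2.INTER_CUBIC)
cv2.imwrite("pics/c1.png",a);cv2.imwrite("pics/c2.png",b)
E
```

```text
(no output)
```

View pics/c1.png

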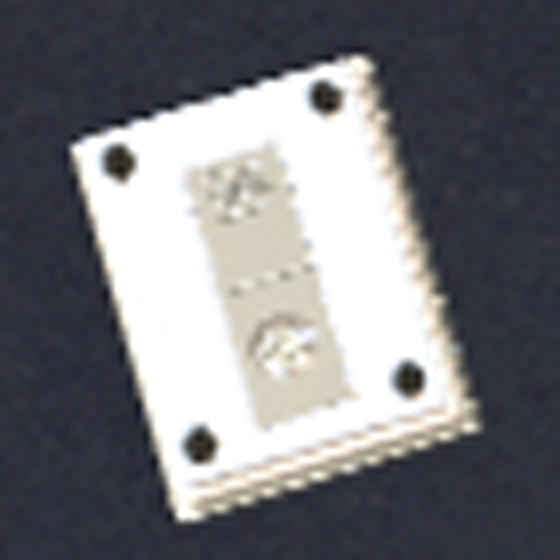

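View pics/c2.png

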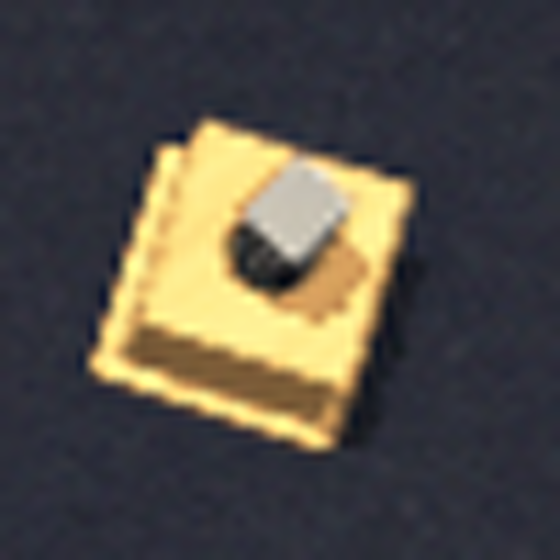

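Scale crop: feet at (119,162),(326,97),(201,444),(409,379), screw about (285,348), slot not resolved. Stand crop: top corners (205,118),(413,185),(338,385),(135,322); handle top's corners (302,157),(350,212),(297,262),(245,207).

```bash
cat >h.py <<'E'
import numpy as np
from plant import camera_params
def bp(n,uv,z):
    p=camera_params(n);E=np.array(p["extrinsics"]);d=E[:3,:3]@np.linalg.solve(np.array(p["mtx"]),[uv[0],uv[1],1]);o=E[:3,3]
    return o+d*(z-o[2])/d[2]
def pj(n,X):
    p=camera_params(n);E=np.array(p["extrinsics"]);c=E[:3,:3].T@(np.array(X)-E[:3,3]);c=np.array(p["mtx"])@c;return c[:2]/c[2]
E
python3 - <<'E'
from h import *
import cv2
np.set_printoptions(precision=4,suppress=True)
f=lambda l,s,o,z:np.array([bp("top",((u+.5)/s-.5+o[0],(v+.5)/s-.5+o[1]),z) for u,v in l])
F=f([(119,162),(326,97),(201,444),(409,379)],8,(195,195),.046);print(F[:,:2],F.mean(0))
print("x",[np.degrees(np.arctan2(*(F[a]-F[b])[[1,0]])) for a,b in((0,2),(1,3))],"y",[np.degrees(np.arctan2(*(F[a]-F[b])[[1,0]])) for a,b in((0,1),(2,3))],np.linalg.norm(F[0]-F[1]),np.linalg.norm(F[0]-F[2]))
yaw=np.arctan2(*(F[0]-F[2]+F[1]-F[3])[[1,0]]); c=F.mean(0)[:2]
print("screw model",c-.035*np.array([np.cos(yaw),np.sin(yaw)]),"seen",f([(285,348)],8,(195,195),.043))
S=f([(205,118),(413,185),(338,385),(135,322)],11.2,(310,200),.075);print(S[:,:2],S.mean(0),np.linalg.norm(S-np.roll(S,-1,0),axis=1))
D=f([(302,157),(350,212),(297,262),(245,207)],11.2,(310,200),.137);d=np.roll(D,-1,0)-D;print(D[:,:2],D.mean(0),np.linalg.norm(d,axis=1),np.degrees(np.arctan2(d[:,1],d[:,0])))
for n,uv,z in(("herb",(280,250),.106),("mill",(275,188),.09)):print(n,bp("top",uv,z))
# enlargements: side view of driver, screw
a=cv2.imread("pics/side0.png")[205:270,325:375]
b=cv2.imread("pics/top0.png")[228:250,220:242].astype(float);b=np.clip((b-100)*1.6,0,255).astype(np.uint8)
a=cv2.resize(a,(400,520),interpolation=cv2.INTER_CUBIC);b=cv2.resize(b,(400,520*0+400),interpolation=cv2.INTER_CUBIC)
o=np.zeros((520,800,3),np.uint8);o[:,:400]=a;o[:400,400:]=b;cv2.imwrite("pics/c3.png",o)
E
```

```text
[[0.5068 0.2355]
 [0.5377 0.1483]
 [0.3867 0.1933]
 [0.4165 0.1072]] [0.4619 0.1711 0.046 ]
x [np.float64(19.33485495838673), np.float64(18.74603298669312)] y [np.float64(109.49613853295548), np.float64(109.08587472816117)] 0.09249728393650242 0.12728039181893455
screw model [0.4288 0.1596] seen [[0.4288 0.1605 0.043 ]]
[[ 0.5274 -0.1666]
 [ 0.5085 -0.2288]
 [ 0.4474 -0.2061]
 [ 0.4647 -0.146 ]] [ 0.487  -0.1869  0.075 ] [0.065  0.0652 0.0626 0.066 ]
[[ 0.5026 -0.1875]
 [ 0.4869 -0.2012]
 [ 0.472  -0.186 ]
 [ 0.4876 -0.1713]] [ 0.4873 -0.1865  0.137 ] [0.0208 0.0212 0.0215 0.0221] [-139.0186  134.5782   43.4793  -47.3107]
herb [ 0.3847 -0.0097  0.106 ]
mill [0.5955 0.0128 0.09  ]
```

View pics/c3.png

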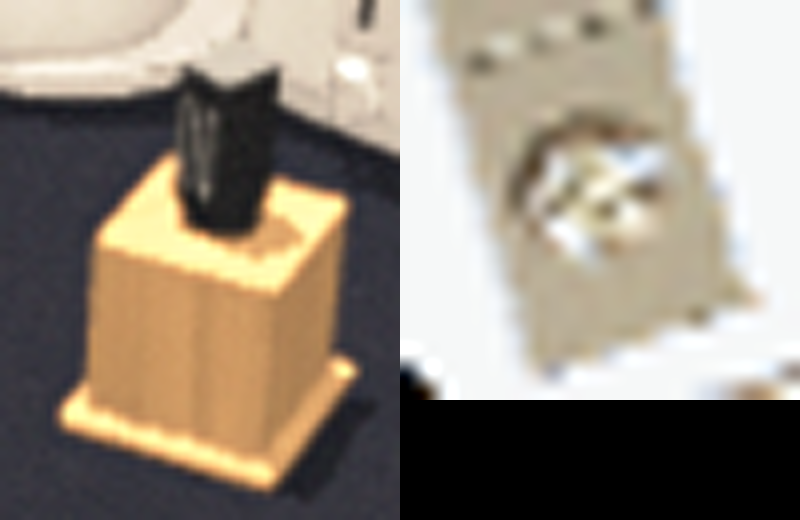

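The handle faces lie along about 44 and 134 degrees; which pair is the 24 mm one will show in the grip width. The screw (0.429,0.160) agrees with the model. I'll move above the driver with yaw 134.

```bash
python3 -m inch '[0.024,0.032,0,0.167,-1, 0.024,0.032,0,0.167,-1, 0.024,0.032,0,0.167,-1, 0.024,0.032,0,0.167,-1, 0.024,0.032,0,0.167,-1, 0.024,0.032,0,0.167,-1, 0.024,0.032,0,0.167,-1, 0.024,0.032,0,0.167,-1, 0.024,0.032,0,0.167,-1, 0.024,0.032,0,0.167,-1, 0.025,0.03,0,0.167,-1, 0.026,0.03,0,0.167,-1]'
```

```text
time_s: 1.6
eef_pos: [0.4875, -0.1858, 0.3036]
ee_rot: [-180.0, -0.0, 134.2]
force: [-0.8, -0.6, -0.2]
width: 0.0852
grip_force: 0.0
```

```bash
python3 -m inch '[0,0,0,0,-1, 0,0,0,0,-1, 0,0,0,0,-1]'
```

```text
time_s: 1.98
eef_pos: [0.4863, -0.1878, 0.3037]
ee_rot: [-180.0, -0.0, 133.8]
force: [-0.2, 0.1, 0.6]
width: 0.0852
grip_force: 0.0
```

```bash
python3 -m inch '[0.001,0.001,-0.03,0,-1, 0,0,-0.03,0,-1, 0,0,-0.03,0,-1, 0,0,-0.025,0,-1, 0,0,-0.015,0,-1, 0,0,-0.008,0,-1, 0,0,0,0,-1, 0,0,0,0,0, 0,0,0,0,0.1, 0,0,0,0,0.3]'; python3 - <<'E'
from plant import camera
import cv2,numpy as np
a=camera("side");b=camera("top");cv2.imwrite("pics/side1.png",a[:,:,::-1]);cv2.imwrite("pics/top1.png",b[:,:,::-1])
o=np.zeros((600,800,3),np.uint8)
o[:400]=cv2.resize(a[150:290,140:420,::-1],(800,400),interpolation=cv2.INTER_CUBIC)
o[400:,:280]=cv2.resize(b[185:265,280:392,::-1],(280,200),interpolation=cv2.INTER_CUBIC)
cv2.imwrite("pics/c4.png",o)
E
```

```text
time_s: 3.22
eef_pos: [0.4882, -0.1861, 0.1663]
ee_rot: [180.0, 0.1, 133.9]
force: [-0.1, 0.2, 0.6]
width: 0.0324
grip_force: 0.0
```

View pics/c4.png

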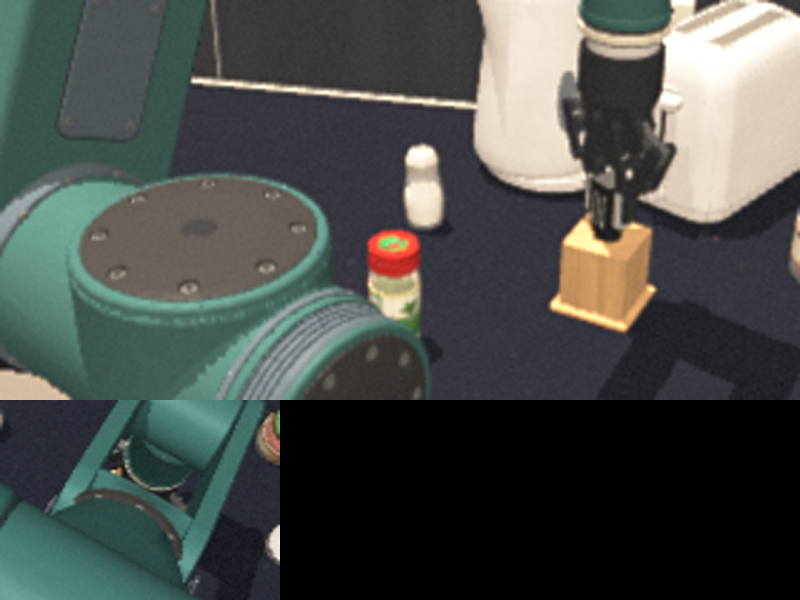

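The crop shows the fingers around the handle just above the stand at (605,205), clear of it; the scale is still hidden in the side view. Close.

```bash
python3 -m inch '[0,0,0,0,1, 0,0,0,0,1, 0,0,0,0,1, 0,0,0,0,1, 0,0,0,0,1]'; python3 -c "
from plant import manip;s=manip.read_state();print(s['width'],s['q'],s['wrist_torque'])"
```

```text
time_s: 3.95
eef_pos: [0.4881, -0.1861, 0.1661]
ee_rot: [180.0, 0.0, 133.9]
force: [-0.3, 0.6, 4.5]
width: 0.0232
grip_force: 58.9
0.023164077834988143 [-2.84475664e+01  2.40494742e+01  1.04573617e+02 -5.91929771e-03
  5.13563434e+01 -7.23314806e+01] [ 0.08527877  0.17253068 -0.00934767]
```

Width 23 mm with 59 N: the flat sides are held, tip 151 mm below the TCP. Lift and check.

```bash
python3 -m inch '[0,0,0.01,0,1, 0,0,0.02,0,1, 0,0,0.025,0,1, 0,0,0.025,0,1, 0,0,0.025,0,1, 0,0,0.025,0,1, 0,0,0.01,0,1, 0,0,0,0,1, 0,0,0,0,1]'
```

```text
time_s: 5.08
eef_pos: [0.4874, -0.1858, 0.3048]
ee_rot: [-180.0, -0.1, 133.9]
force: [-0.2, -0.5, -1.6]
width: 0.0238
grip_force: 58.7
```

```bash
python3 -m inch '[-0.005,0.029,0,0,1, -0.005,0.029,0,0,1, -0.005,0.029,0,0,1, -0.005,0.029,0,0,1, -0.005,0.029,0,0,1, -0.005,0.029,0,0,1, -0.005,0.029,0,0,1, -0.005,0.029,0,0,1, -0.005,0.029,0,0,1, -0.005,0.029,0,0,1, -0.005,0.029,0,0,1, -0.005,0.027,0,0,1]'; python3 -m inch '[0,0,0,0,1, 0,0,0,0,1]'; python3 - <<'E'
from plant import camera
import cv2,numpy as np
a=camera("side");b=camera("top");cv2.imwrite("pics/side2.png",a[:,:,::-1]);cv2.imwrite("pics/top2.png",b[:,:,::-1])
o=np.zeros((600,800,3),np.uint8)
o[:]=cv2.resize(a[100:280,100:340,::-1],(800,600),interpolation=cv2.INTER_CUBIC)
o[400:,520:]=cv2.resize(b[185:265,170:282,::-1],(280,200),interpolation=cv2.INTER_CUBIC)
cv2.imwrite("pics/c5.png",o)
E
```

```text
time_s: 6.58
eef_pos: [0.4272, 0.1608, 0.3048]
ee_rot: [-179.9, -0.1, 133.9]
force: [0.4, 0.3, -1.2]
width: 0.0233
grip_force: 58.9
time_s: 6.82
eef_pos: [0.4277, 0.1595, 0.3052]
ee_rot: [-179.9, -0.0, 133.9]
force: [-0.1, -0.1, -1.0]
width: 0.0236
grip_force: 58.9
```

View pics/c5.png

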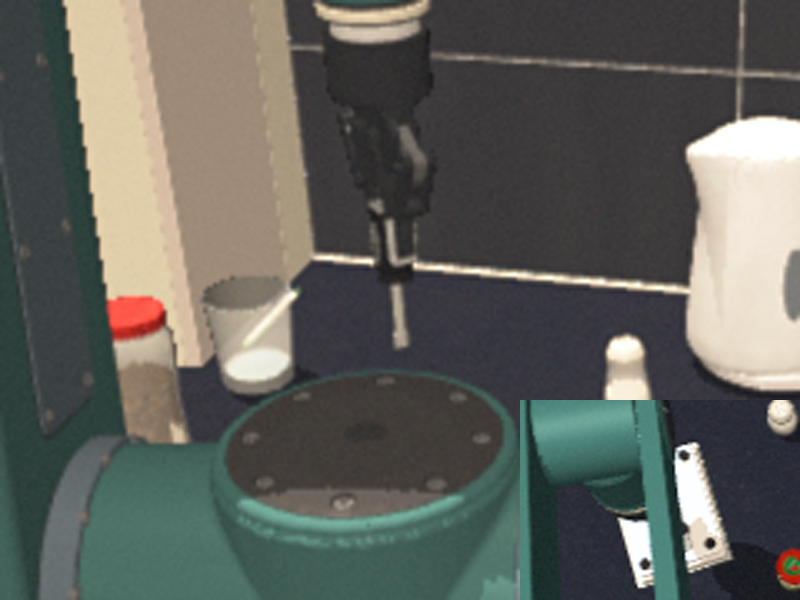

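Driver hangs straight at the fingers, tip at crop (401,346) i.e. pixel (220.2,203.7). Check against the expected tip and look at the slot's pixels numerically.

```bash
python3 - <<'E'
from h import *
import cv2
s=3.3333
print("tip exp",pj("side",[.4277,.1595,.154]),"seen",(401.5/s+99.5,346.5/s+99.5))
print("collar base exp",pj("side",[.4277,.1595,.214]),"seen",(395.5/s+99.5,281/s+99.5))
g=cv2.imread("pics/top0.png")
print("screw px",pj("top",[.4288,.160,.043]))
for c in (0,2): print(g[233:246,224:238,c])
E
```

```text
tip exp [220.68248638 202.58048506] seen (219.95120451204514, 203.4510395103951)
collar base exp [218.79748518 181.95642027] seen (218.15118651186512, 183.8008430084301)
screw px [230.34888189 238.06465216]
[[193 195 196 192 192 195 194 192 194 192 194 201 254 255]
 [195 193 190 196 193 162 157 163 178 191 195 194 254 255]
 [194 194 193 162 144 159 160 144 165 168 187 196 243 255]
 [196 194 182 140 202 195 204 231 222 249 226 193 201 254]
 [197 196 159 140 238 205 188 229 254 231 208 201 194 254]
 [221 195 147 202 214 164 230 234 184 149 177 193 194 230]
 [241 194 164 204 169 206 193 164 243 208 188 194 193 203]
 [242 197 195 170 251 249 210 204 228 218 197 193 195 194]
 [253 221 194 187 195 253 220 171 189 192 194 193 193 192]
 [255 231 196 193 194 202 215 195 190 195 192 193 194 193]
 [255 241 195 195 195 192 194 195 191 192 193 194 194 191]
 [255 253 220 194 195 194 193 194 192 194 191 194 192 192]
 [255 253 221 196 195 196 192 194 194 193 193 195 175 239]]
[[214 215 217 214 216 218 217 214 216 216 214 222 252 254]
 [216 218 214 218 218 182 182 186 199 217 218 216 251 254]
 [217 216 215 181 169 188 192 172 195 192 209 217 240 253]
 [218 214 203 160 215 218 229 231 208 239 227 217 226 252]
 [221 218 177 165 238 216 219 247 253 223 215 216 216 251]
 [226 216 166 217 231 188 248 249 209 172 202 214 216 224]
 [237 216 185 219 188 231 222 190 249 228 217 218 214 226]
 [241 220 216 198 250 252 234 230 247 240 222 215 215 216]
 [249 226 217 209 222 251 220 204 220 217 217 215 215 214]
 [252 231 217 214 217 223 221 215 214 218 216 216 216 216]
 [254 237 215 218 217 215 217 218 215 217 217 214 215 215]
 [254 249 225 216 216 218 217 218 217 216 214 216 214 214]
 [254 249 226 217 216 217 216 217 216 215 217 217 198 235]]
```

```bash
python3 - <<'E'
from h import *
import cv2
g=cv2.imread("pics/top0.png").astype(float);d=cv2.resize(g[225:251,217:243],None,fx=8,fy=8,interpolation=cv2.INTER_LINEAR)
rb=d[...,2]-d[...,0];br=d.mean(2)
v,u=np.mgrid[:208,:208];P=np.stack([(u+.5)/8-.5+217,(v+.5)/8-.5+225],-1).reshape(-1,2)
W=np.array([bp("top",p,.043)[:2] for p in P]);
for c in ([.4288,.160],[.4278,.161],[.4298,.159]):
  r=W-np.array(c);R=np.hypot(*r.T);out=[]
  for a in range(0,180,10):
    n=np.abs(-np.sin(np.radians(a))*r[:,0]+np.cos(np.radians(a))*r[:,1]);i=(R<.009)&(n<.003);o=(R<.009)&(n>.004)
    out.append((a,round(rb.ravel()[i].mean()-rb.ravel()[o].mean(),1),round(br.ravel()[i].mean()-br.ravel()[o].mean(),1)))
  print(out)
E
```

```text
Traceback (most recent call last):
  File "h.py", line 4, in bp
    p=camera_params(n);E=np.array(p["extrinsics"]);d=E[:3,:3]@np.linalg.solve(np.array(p["mtx"]),[uv[0],uv[1],1]);o=E[:3,3]
ValueError: time passes only in moves, steps and waits
```

```bash
sed -i 's/^import numpy as np/import numpy as np, functools/; s/^from plant import camera_params/from plant import camera_params as _c\ncamera_params=functools.lru_cache(_c)/' h.py; python3 - <<'E'
from h import *
import cv2
g=cv2.imread("pics/top0.png").astype(float);d=cv2.resize(g[225:251,217:243],None,fx=8,fy=8,interpolation=cv2.INTER_LINEAR)
rb=d[...,2]-d[...,0];br=d.mean(2)
v,u=np.mgrid[:208,:208];P=np.stack([(u+.5)/8-.5+217,(v+.5)/8-.5+225],-1).reshape(-1,2)
W=np.array([bp("top",p,.043)[:2] for p in P]);
for c in ([.4288,.160],[.4278,.161],[.4298,.159]):
  r=W-np.array(c);R=np.hypot(*r.T);out=[]
  for a in range(0,180,10):
    n=np.abs(-np.sin(np.radians(a))*r[:,0]+np.cos(np.radians(a))*r[:,1]);i=(R<.009)&(n<.003);o=(R<.009)&(n>.004)
    out.append((a,round(rb.ravel()[i].mean()-rb.ravel()[o].mean(),1),round(br.ravel()[i].mean()-br.ravel()[o].mean(),1)))
  print(out)
E
```

```text
[(0, np.float64(7.3), np.float64(2.1)), (10, np.float64(9.8), np.float64(-1.4)), (20, np.float64(10.7), np.float64(-3.2)), (30, np.float64(10.0), np.float64(-3.2)), (40, np.float64(8.0), np.float64(-2.5)), (50, np.float64(5.8), np.float64(-1.8)), (60, np.float64(4.4), np.float64(-3.0)), (70, np.float64(3.8), np.float64(-5.2)), (80, np.float64(3.6), np.float64(-7.1)), (90, np.float64(3.6), np.float64(-8.5)), (100, np.float64(3.0), np.float64(-7.2)), (110, np.float64(1.5), np.float64(-3.2)), (120, np.float64(-0.8), np.float64(2.5)), (130, np.float64(-2.8), np.float64(8.8)), (140, np.float64(-3.5), np.float64(13.3)), (150, np.float64(-2.3), np.float64(14.0)), (160, np.float64(0.2), np.float64(11.5)), (170, np.float64(3.8), np.float64(7.1))]
[(0, np.float64(6.1), np.float64(1.0)), (10, np.float64(8.8), np.float64(-5.5)), (20, np.float64(10.1), np.float64(-9.6)), (30, np.float64(9.7), np.float64(-10.7)), (40, np.float64(8.1), np.float64(-9.7)), (50, np.float64(6.2), np.float64(-7.9)), (60, np.float64(4.7), np.float64(-6.7)), (70, np.float64(4.3), np.float64(-8.1)), (80, np.float64(4.7), n
[... 440 characters left out ...]
10, np.float64(8.1), np.float64(3.3)), (20, np.float64(8.7), np.float64(4.0)), (30, np.float64(8.4), np.float64(5.2)), (40, np.float64(7.4), np.float64(5.5)), (50, np.float64(6.1), np.float64(4.3)), (60, np.float64(4.9), np.float64(1.7)), (70, np.float64(3.8), np.float64(-1.1)), (80, np.float64(2.7), np.float64(-2.5)), (90, np.float64(1.2), np.float64(-2.1)), (100, np.float64(0.1), np.float64(-0.4)), (110, np.float64(-1.6), np.float64(3.5)), (120, np.float64(-3.7), np.float64(8.6)), (130, np.float64(-4.9), np.float64(12.8)), (140, np.float64(-4.7), np.float64(14.7)), (150, np.float64(-3.1), np.float64(13.8)), (160, np.float64(-0.4), np.float64(10.4)), (170, np.float64(3.0), np.float64(6.5))]
```

Evidence favours a slot direction of about 135–145°, nearly the blade's present 134°. I'll descend and feel for it.

```bash
python3 -m inch '[0.001,0.0005,-0.025,0,1, 0,0,-0.025,0,1, 0,0,-0.02,0,1, 0,0,-0.015,0,1, 0,0,-0.01,0,1, 0,0,-0.006,0,1, 0,0,0,0,1, 0,0,0,0,1]'
```

```text
time_s: 7.92
eef_pos: [0.4294, 0.1605, 0.2053]
ee_rot: [180.0, 0.0, 133.9]
force: [-0.1, 0.3, -0.9]
width: 0.0231
grip_force: 59.0
```

```bash
python3 -m inch '[0,0,-0.003,0,1, 0,0,-0.002,0,1, 0,0,0,0,1]'; for i in 1 2 3; do true; done
```

```text
time_s: 8.3
eef_pos: [0.4289, 0.1604, 0.1997]
ee_rot: [-180.0, -0.0, 133.9]
force: [-0.3, -0.4, -0.7]
width: 0.0238
grip_force: 59.0
```

```bash
python3 -m inch '[0,0,-0.002,0,1, 0,0,0,0,1]'; python3 -m inch '[0,0,-0.002,0,1, 0,0,0,0,1]'; python3 -m inch '[0,0,-0.0015,0,1, 0,0,0,0,1]'
```

```text
time_s: 8.55
eef_pos: [0.4289, 0.1604, 0.1977]
ee_rot: [-180.0, -0.0, 133.9]
force: [-0.7, -0.4, -1.2]
width: 0.0236
grip_force: 59.0
time_s: 8.8
eef_pos: [0.4289, 0.1604, 0.1957]
ee_rot: [-180.0, -0.0, 133.9]
force: [-0.8, 0.3, -1.2]
width: 0.0235
grip_force: 59.0
time_s: 9.05
eef_pos: [0.4291, 0.1605, 0.1944]
ee_rot: [180.0, 0.0, 133.9]
force: [-0.6, -0.3, -1.2]
width: 0.0234
grip_force: 59.0
```

```bash
python3 -m inch '[0,0,-0.0015,0,1, 0,0,0,0,1]'; python3 -m inch '[0,0,-0.0015,0,1, 0,0,0,0,1]'; python3 -m inch '[0,0,-0.001,0,1, 0,0,0,0,1]'
```

```text
time_s: 9.3
eef_pos: [0.4291, 0.1605, 0.193]
ee_rot: [180.0, 0.0, 133.9]
force: [-1.4, 0.1, 2.4]
width: 0.0231
grip_force: 59.1
time_s: 9.55
eef_pos: [0.4292, 0.1605, 0.1915]
ee_rot: [180.0, 0.0, 133.9]
force: [-0.6, -1.0, 4.6]
width: 0.0233
grip_force: 59.5
time_s: 9.8
eef_pos: [0.4292, 0.1605, 0.1907]
ee_rot: [180.0, 0.0, 133.9]
force: [-0.5, -0.5, 6.3]
width: 0.0235
grip_force: 59.8
```

```bash
python3 -m inch '[0,0,-0.002,0,1, 0,0,-0.001,0,1, 0,0,0,0,1]'; python3 -c "
from plant import manip;s=manip.read_state();print(s['wrist_torque'],s['q'][5])"
```

```text
time_s: 10.18
eef_pos: [0.4293, 0.1605, 0.1881]
ee_rot: [180.0, 0.0, 133.9]
force: [-1.4, -1.5, 11.9]
width: 0.0236
grip_force: 60.5
[-0.13764653  0.56934571  0.00252033] -32.03253128790677
```

Lateral force lies along the slot's normal, so the blade appears seated. Go to 15 N and begin turning clockwise.

```bash
python3 -m inch '[-0.0003,-0.0003,-0.001,0,1, 0,0,0,0,1]'; python3 -m inch '[0,0,0,-0.1,1, 0,0,0,-0.1,1, 0,0,0,-0.1,1, 0,0,0,0,1]'; python3 -c "
from plant import manip;s=manip.read_state();print(s['wrist_torque'],s['q'][5])"
```

```text
time_s: 10.42
eef_pos: [0.4292, 0.1603, 0.1873]
ee_rot: [179.9, 0.0, 133.9]
force: [-2.8, -0.4, 14.8]
width: 0.0236
grip_force: 60.8
time_s: 10.92
eef_pos: [0.4296, 0.1605, 0.1875]
ee_rot: [179.9, 0.0, 116.6]
force: [-0.7, 1.0, 13.3]
width: 0.0235
grip_force: 60.7
[0.10415971 0.41151335 0.00534519] -14.811859426159865
```

```bash
python3 -m inch '[0,0,0,-0.1,1, 0,0,0,-0.1,1, 0,0,0,-0.1,1, 0,0,0,0,1]'; python3 -c "
from plant import manip;s=manip.read_state();print(s['wrist_torque'],s['q'][5])"; python3 -m inch '[0,0,0,-0.1,1, 0,0,0,-0.1,1, 0,0,0,0,1]'; python3 -c "
from plant import manip;s=manip.read_state();print(s['wrist_torque'],s['q'][5])"
```

```text
time_s: 11.42
eef_pos: [0.4299, 0.1605, 0.1876]
ee_rot: [179.8, -0.0, 99.4]
force: [-1.1, -0.8, 13.6]
width: 0.0236
grip_force: 60.7
[ 0.04245694  0.26917071 -0.02829059] 2.3727126703077492
time_s: 11.8
eef_pos: [0.43, 0.1605, 0.1876]
ee_rot: [179.8, -0.1, 88.0]
force: [-0.6, -0.5, 13.1]
width: 0.0234
grip_force: 60.7
[0.03708355 0.18196274 0.01175697] 13.830617760044639
```

No turning torque, so the blade is riding on the head's top; the colour cue's 20–30° is likelier. Sweep on.

```bash
python3 -m inch '[0,0,0,-0.12,1, 0,0,0,-0.12,1, 0,0,0,-0.12,1]'; python3 -m inch '[0,0,0,-0.12,1, 0,0,0,-0.12,1, 0,0,0,0,1]';  python3 -m inch '[0,0,0,-0.12,1, 0,0,0,-0.12,1, 0,0,0,0,1]'; python3 -m inch '[0,0,0,-0.12,1, 0,0,0,-0.12,1, 0,0,0,0,1]'; python3 -c "
from plant import manip;s=manip.read_state();print(s['wrist_torque'],s['q'][5])"
```

```text
time_s: 12.18
eef_pos: [0.4301, 0.1605, 0.1876]
ee_rot: [179.8, -0.1, 67.2]
force: [-0.5, 0.1, 12.7]
width: 0.0234
grip_force: 60.6
time_s: 12.55
eef_pos: [0.4302, 0.1605, 0.1875]
ee_rot: [179.9, -0.2, 53.6]
force: [0.3, 0.4, 11.0]
width: 0.0232
grip_force: 60.4
time_s: 12.92
eef_pos: [0.4299, 0.161, 0.1874]
ee_rot: [180.0, -0.2, 39.8]
force: [-0.1, 2.2, 10.1]
width: 0.0237
grip_force: 60.2
time_s: 13.3
eef_pos: [0.4301, 0.161, 0.1874]
ee_rot: [-180.0, -0.2, 26.1]
force: [-0.3, 3.3, 10.5]
width: 0.0237
grip_force: 60.2
[0.68850485 0.07707919 0.00257535] 75.71781255419404
```

Push dropped 13→10 N and a sideways force across a ~25° slot appeared: it is seated near yaw 30. Too little wrist range remains clockwise, so lift, turn half round, and reseat.

```bash
python3 -m inch '[0,0,0.005,0,1, 0,0,0.007,0,1, 0,0,0,0.18,1, 0,0,0,0.18,1, 0,0,0,0.18,1, 0,0,0,0.18,1, 0,0,0,0.18,1, 0,0,0,0.18,1, 0,0,0,0.18,1, 0,0,0,0.18,1, 0,0,0,0.18,1, 0,0,0,0.18,1]'; python3 -m inch '[0,0,0,0.18,1, 0,0,0,0.18,1, 0,0,0,0.18,1, 0,0,0,0.18,1, 0,0,0,0.18,1, 0,0,0,0.18,1, 0,0,0,0.18,1, 0,0,0,0.08,1, 0,0,0,0,1]'; python3 -m inch '[0,0,-0.005,0,1, 0,0,0,0,1, 0,0,0,0,1]'; python3 -c "
from plant import manip;s=manip.read_state();print(s['wrist_torque'],s['q'][5])"
```

```text
time_s: 14.8
eef_pos: [0.4281, 0.1599, 0.1981]
ee_rot: [-179.9, -0.0, 129.7]
force: [0.2, 0.0, -1.6]
width: 0.0235
grip_force: 58.8
time_s: 15.92
eef_pos: [0.4283, 0.1599, 0.1982]
ee_rot: [-180.0, -0.1, -154.0]
force: [-0.2, 0.5, -0.4]
width: 0.0235
grip_force: 58.8
time_s: 16.3
eef_pos: [0.4286, 0.1602, 0.1933]
ee_rot: [180.0, -0.0, -154.0]
force: [-1.4, 1.1, -0.8]
width: 0.0232
grip_force: 59.0
[ 0.22888561  0.03222514 -0.03224344] -104.22037969165147
```

```bash
python3 -m inch '[0,0,-0.0025,0,1, 0,0,0,0,1]'; python3 -m inch '[0,0,-0.0025,0,1, 0,0,0,0,1]'; python3 -m inch '[0,0,-0.002,0,1, 0,0,0,0,1]';python3 -c "
from plant import manip;s=manip.read_state();print(s['wrist_torque'],s['q'][5])"
```

```text
time_s: 16.55
eef_pos: [0.4287, 0.1603, 0.191]
ee_rot: [180.0, 0.0, -153.9]
force: [-1.4, 2.5, 5.3]
width: 0.0231
grip_force: 59.5
time_s: 16.8
eef_pos: [0.4289, 0.1606, 0.1887]
ee_rot: [180.0, 0.0, -154.0]
force: [-2.7, 3.0, 8.2]
width: 0.0234
grip_force: 60.0
time_s: 17.05
eef_pos: [0.429, 0.1607, 0.187]
ee_rot: [180.0, 0.1, -154.0]
force: [-2.1, 3.5, 11.4]
width: 0.0233
grip_force: 60.2
[ 0.80096168  0.65905219 -0.0672131 ] -104.24074908596052
```

Seated (3 N lower than on the head top at equal height). Relieve the side load, bring push to ~15 N, and turn, following down 1 mm/rad.

```bash
python3 -m inch '[-0.0005,0.001,-0.0015,0,1, 0,0,0,0,1]'; python3 -m inch '[0,0,0,-0.1,1, 0,0,0,-0.1,1, 0,0,0,-0.1,1, 0,0,0,0,1]';python3 -c "
from plant import manip;s=manip.read_state();print(s['wrist_torque'],s['q'][5])"
```

```text
time_s: 17.3
eef_pos: [0.4288, 0.1613, 0.1858]
ee_rot: [-180.0, 0.1, -153.9]
force: [-2.6, 0.5, 13.5]
width: 0.0233
grip_force: 60.8
time_s: 17.8
eef_pos: [0.4293, 0.1615, 0.186]
ee_rot: [180.0, 0.2, -171.2]
force: [-1.2, 2.2, 12.5]
width: 0.0234
grip_force: 60.6
[0.39585183 0.38145572 0.06035295] -86.85730902435395
```

```bash
python3 -m inch '[0,0,-0.0005,-0.1,1, 0,0,-0.0002,-0.1,1, 0,0,-0.0001,-0.1,1, 0,0,0,0,1]';python3 -c "
from plant import manip;s=manip.read_state();print(s['wrist_torque'],s['q'][5])"
```

```text
time_s: 18.3
eef_pos: [0.4294, 0.1613, 0.1854]
ee_rot: [180.0, 0.2, 171.7]
force: [-1.6, 0.0, 15.1]
width: 0.0237
grip_force: 60.9
[0.11800383 0.40540568 0.11306074] -69.67464636476227
```

```bash
T='from plant import manip;s=manip.read_state();print("TQ",s["wrist_torque"])'; python3 -m inch '[0,0,-0.0001,-0.1,1, 0,0,-0.0001,-0.1,1, 0,0,-0.0001,-0.1,1, 0,0,0,0,1]'; python3 -c "$T"; python3 -m inch '[0,0,-0.0001,-0.1,1, 0,0,-0.0001,-0.1,1, 0,0,0,0,1]'; python3 -c "$T"
```

```text
time_s: 18.8
eef_pos: [0.4293, 0.1611, 0.185]
ee_rot: [179.9, 0.1, 154.5]
force: [-0.8, -0.7, 14.2]
width: 0.0239
grip_force: 60.8
TQ [-0.16576163  0.41461628  0.05882061]
time_s: 19.18
eef_pos: [0.4291, 0.161, 0.1847]
ee_rot: [179.9, 0.1, 143.0]
force: [-1.7, -1.2, 14.6]
width: 0.0231
grip_force: 60.8
TQ [-0.18866841  0.43143221  0.05376608]
```

```bash
T='from plant import manip;s=manip.read_state();print("TQ",s["wrist_torque"])'; python3 -m inch '[0,0,-0.0001,-0.1,1, 0,0,-0.0001,-0.1,1, 0,0,0,0,1]'; python3 -c "$T"; python3 -m inch '[0,0,-0.0001,-0.1,1, 0,0,-0.0001,-0.1,1, 0,0,0,0,1]'; python3 -c "$T"
```

```text
time_s: 19.55
eef_pos: [0.4289, 0.1609, 0.1845]
ee_rot: [179.9, 0.1, 131.6]
force: [-1.7, -1.2, 14.5]
width: 0.0236
grip_force: 60.9
TQ [-0.31715882  0.55412349  0.06501235]
time_s: 19.92
eef_pos: [0.4288, 0.1608, 0.1842]
ee_rot: [180.0, 0.1, 120.1]
force: [-2.3, -1.2, 15.2]
width: 0.0233
grip_force: 60.9
TQ [-0.43260638  0.60718305  0.09910675]
```

Steady at about 15 N and 0.06–0.1 N m. Continue in small steps, watching for the stop.

```bash
T='from plant import manip;s=manip.read_state();print("TQ",s["wrist_torque"][2],s["q"][5])'; python3 -m inch '[0.0003,0.0002,-0.0001,-0.08,1, 0,0,0,-0.04,1, 0,0,0,0,1]'; python3 -c "$T"; python3 -m inch '[0,0,-0.0001,-0.06,1, 0,0,0,-0.04,1, 0,0,0,0,1]'; python3 -c "$T"
```

```text
time_s: 20.3
eef_pos: [0.4288, 0.1609, 0.1841]
ee_rot: [180.0, 0.1, 113.3]
force: [-2.3, -1.8, 15.1]
width: 0.0233
grip_force: 60.9
TQ 0.0498523350122575 -11.260318738982424
time_s: 20.68
eef_pos: [0.4287, 0.1609, 0.1839]
ee_rot: [180.0, 0.1, 107.6]
force: [-3.8, -1.6, 14.8]
width: 0.0233
grip_force: 60.9
TQ 0.15908732253738597 -5.53307259522402
```

```bash
T='from plant import manip;s=manip.read_state();print("TQ",s["wrist_torque"][2],s["q"][5])'; python3 -m inch '[0,0,-0.0001,-0.06,1, 0,0,0,-0.04,1, 0,0,0,0,1]'; python3 -c "$T"
```

```text
time_s: 21.05
eef_pos: [0.4285, 0.1609, 0.1838]
ee_rot: [180.0, 0.1, 101.8]
force: [-3.5, -1.7, 15.5]
width: 0.0233
grip_force: 60.9
TQ 0.057780173369910606 0.19684217301263707
```

```bash
T='from plant import manip;s=manip.read_state();print("TQ",s["wrist_torque"][2],s["q"][5])'; python3 -m inch '[-0.0008,-0.0004,-0.0001,-0.06,1, 0,0,0,-0.04,1, 0,0,0,0,1]'; python3 -c "$T"; python3 -m inch '[0,0,0,0,1]'|grep force; python3 -c "$T"; python3 -m inch '[0,0,-0.0001,-0.06,1, 0,0,0,-0.04,1, 0,0,0,0,1]'; python3 -c "$T"
```

```text
time_s: 21.42
eef_pos: [0.4282, 0.1607, 0.1838]
ee_rot: [179.9, 0.0, 96.1]
force: [-1.9, -1.6, 13.9]
width: 0.0231
grip_force: 61.0
TQ 0.08950920148081506 5.896899473412973
force: [-2.0, -0.6, 14.9]
grip_force: 61.0
TQ 0.09564945534728447 5.871760005163019
time_s: 21.92
eef_pos: [0.4281, 0.1607, 0.1837]
ee_rot: [179.9, 0.0, 90.3]
force: [-2.3, -0.3, 14.4]
width: 0.0234
grip_force: 60.9
TQ 0.0539655811097962 11.624865925156183
```

```bash
T='from plant import manip;s=manip.read_state();print("TQ",s["wrist_torque"][2],s["q"][5])'; python3 -m inch '[0,0,-0.0001,-0.05,1, 0,0,0,-0.03,1, 0,0,0,0,1]'; python3 -c "$T"; python3 -m inch '[0,0,0,0,1]'|grep force; python3 -c "$T"; python3 -m inch '[0,0,-0.0001,-0.04,1, 0,0,0,-0.02,1, 0,0,0,0,1]'; python3 -c "$T"
```

```text
time_s: 22.3
eef_pos: [0.428, 0.1607, 0.1836]
ee_rot: [179.9, 0.0, 85.8]
force: [-3.6, -0.9, 13.9]
width: 0.0231
grip_force: 60.9
TQ 0.047129212532590184 16.202954953856448
force: [-2.3, -0.9, 14.3]
grip_force: 60.9
TQ 0.07171473774424819 16.18271228090439
time_s: 22.8
eef_pos: [0.428, 0.1607, 0.1835]
ee_rot: [179.9, 0.0, 82.3]
force: [-3.7, -0.9, 15.4]
width: 0.0231
grip_force: 60.9
TQ 0.05503683200917759 19.631773352850328
```

```bash
T='from plant import manip;s=manip.read_state();print("TQ",s["wrist_torque"][2],s["q"][5])'; python3 -m inch '[-0.0003,0,-0.0001,-0.05,1, 0,0,0,-0.03,1, 0,0,0,0,1]'; python3 -c "$T"; python3 -m inch '[0,0,0,0,1]'|grep force; python3 -c "$T"; python3 -m inch '[0,0,-0.0001,-0.04,1, 0,0,0,-0.02,1, 0,0,0,0,1]'; python3 -c "$T"
```

```text
time_s: 23.18
eef_pos: [0.4279, 0.1608, 0.1834]
ee_rot: [179.9, 0.0, 77.8]
force: [-3.1, -0.0, 15.7]
width: 0.0235
grip_force: 60.9
TQ 0.022403956285235505 24.228409043741785
force: [-2.2, -1.0, 15.7]
grip_force: 60.9
TQ 0.07564987767730645 24.208961943720833
time_s: 23.68
eef_pos: [0.4278, 0.1608, 0.1833]
ee_rot: [179.9, 0.0, 74.3]
force: [-1.8, -0.0, 15.2]
width: 0.0232
grip_force: 61.0
TQ 0.044657814200284536 27.65992140464135
```

```bash
T='from plant import manip;s=manip.read_state();print("TQ",s["wrist_torque"][2],s["q"][5])'; python3 -m inch '[0,0,0,-0.04,1, 0,0,0,0,1]'; python3 -c "$T"; python3 -m inch '[0,0,0,0,1]'|grep force; python3 -c "$T"; python3 -m inch '[0,0,-0.0001,-0.04,1, 0,0,0,0,1]'; python3 -c "$T";python3 -m inch '[0,0,0,0,1]'|grep force; python3 -c "$T"
```

```text
time_s: 23.92
eef_pos: [0.4278, 0.1608, 0.1833]
ee_rot: [179.9, -0.0, 72.0]
force: [-3.3, -0.5, 16.1]
width: 0.0233
grip_force: 61.0
TQ 0.061082710573624445 29.963347051033786
force: [-2.2, -1.2, 15.6]
grip_force: 61.0
TQ 0.08579730394024922 29.93962223059998
time_s: 24.3
eef_pos: [0.4277, 0.1608, 0.1832]
ee_rot: [179.9, -0.0, 69.7]
force: [-3.9, -0.3, 15.0]
width: 0.0235
grip_force: 61.0
TQ 0.06351722667142101 32.253373239057055
force: [-2.3, -0.5, 14.4]
grip_force: 61.0
TQ 0.043061955364709165 32.23071370046258
```

```bash
T='from plant import manip;s=manip.read_state();print("TQ",s["wrist_torque"][2],s["q"][5])'; for i in 1; do python3 -m inch '[0,0,0,-0.05,1, 0,0,0,0,1]'; python3 -c "$T"; python3 -m inch '[0,0,-0.0001,-0.05,1, 0,0,0,0,1]'; python3 -c "$T"; python3 -m inch '[0,0,0,0,1]'|grep force; python3 -c "$T"; python3 -m inch '[0,0,0,-0.05,1, 0,0,0,0,1]'; python3 -c "$T"; python3 -m inch '[0,0,0,0,1]'|grep force; python3 -c "$T";done
```

```text
time_s: 24.68
eef_pos: [0.4277, 0.1608, 0.1832]
ee_rot: [179.9, -0.0, 66.8]
force: [-2.9, -1.2, 15.3]
width: 0.0231
grip_force: 61.0
TQ 0.08408367753564473 35.127606904501434
time_s: 24.92
eef_pos: [0.4277, 0.1609, 0.1831]
ee_rot: [180.0, -0.0, 64.0]
force: [-2.3, -0.3, 16.0]
width: 0.0236
grip_force: 61.0
TQ 0.09252305950304847 37.9893647685975
force: [-3.2, -0.3, 16.1]
grip_force: 61.0
TQ 0.07153713207216655 37.96177217547471
time_s: 25.3
eef_pos: [0.4277, 0.1609, 0.1831]
ee_rot: [180.0, -0.0, 61.1]
force: [-3.0, 0.2, 14.8]
width: 0.0235
grip_force: 61.0
TQ 0.0951579384242658 40.85280724071231
force: [-3.8, 0.5, 15.4]
grip_force: 61.0
TQ 0.11404494404320342 40.82358146759951
```

```bash
T='from plant import manip;s=manip.read_state();print("TQ",s["wrist_torque"][2],s["q"][5])'; python3 -m inch '[0,0,0,-0.03,1, 0,0,0,0,1]'|grep -E "rot|force"; python3 -c "$T"; python3 -m inch '[0,0,0,0,1]'|grep force; python3 -c "$T"; python3 -m inch '[0,0,0,-0.03,1, 0,0,0,0,1]'|grep -E "pos|rot|force"; python3 -c "$T"; python3 -m inch '[0,0,0,0,1]'|grep force; python3 -c "$T"
```

```text
ee_rot: [180.0, -0.0, 59.4]
force: [-2.5, -0.1, 14.9]
grip_force: 61.0
TQ 0.10898067760148492 42.56162038496944
force: [-3.6, 1.7, 15.8]
grip_force: 61.0
TQ 0.09280962048697024 42.541641109736034
eef_pos: [0.4276, 0.1609, 0.1831]
ee_rot: [180.0, -0.0, 57.7]
force: [-4.0, -0.5, 15.3]
grip_force: 61.0
TQ 0.10718918947563535 44.28015894835248
force: [-3.3, 0.4, 14.7]
grip_force: 61.0
TQ 0.13479210140146805 44.26035670598486
```

```bash
T='from plant import manip;s=manip.read_state();print("TQ",s["wrist_torque"][2])'; for i in 1 2 3 4 5; do python3 -m inch '[0,0,0,0,1]'|grep ^force; python3 -c "$T"; done; python3 -m inch '[0,0,0,-0.02,1, 0,0,0,0,1]'|grep -E "pos|rot|force"; for i in 1 2 3 4; do python3 -c "$T"; python3 -m inch '[0,0,0,0,1]'|grep ^force;  done
```

```text
force: [-3.5, -0.0, 15.3]
TQ 0.054709274589377264
force: [-3.2, -0.0, 14.7]
TQ 0.11726801963627304
force: [-3.3, 0.7, 15.5]
TQ 0.0346460304495391
force: [-2.7, 0.3, 14.8]
TQ 0.07500971046391981
force: [-2.9, 0.3, 16.1]
TQ 0.11216910175514025
eef_pos: [0.4276, 0.161, 0.1831]
ee_rot: [180.0, -0.0, 56.5]
force: [-2.3, -0.6, 15.4]
grip_force: 61.0
TQ 0.03492141149765669
force: [-2.6, -0.8, 15.6]
TQ 0.06015265561199683
force: [-3.7, 0.8, 14.8]
TQ 0.05900167477826552
force: [-3.1, -0.3, 14.6]
TQ 0.0849452240509421
force: [-3.2, 0.1, 13.7]
```

Averaged, torque is still ~0.07 (noise ±0.03): no stop yet. Carry on with averaged readings.

```bash
T='from plant import manip;s=manip.read_state();print("TQ %.3f fz %.1f yaw %.1f z %.4f t %.1f"%(s["wrist_torque"][2],s["force"][2],s["ee_rot"][2],s["eef_pos"][2],s["time_s"]))'; r(){ python3 -c "$T"; }
python3 -m inch '[-0.0003,0,-0.0001,-0.04,1, 0,0,0,0,1]'>/dev/null; r; python3 -m inch '[0,0,0,0,1]'>/dev/null; r; python3 -m inch '[0,0,-0.0001,-0.05,1, 0,0,0,0,1]'>/dev/null; r; python3 -m inch '[0,0,0,0,1]'>/dev/null; r; python3 -m inch '[0,0,0,-0.05,1, 0,0,0,0,1]'>/dev/null; r; python3 -m inch '[0,0,0,0,1]'>/dev/null; r;  python3 -m inch '[0,0,0,0,1]'>/dev/null; r
```

```text
TQ 0.057 fz 14.6 yaw 54.2 z 0.1830 t 27.8
TQ 0.076 fz 14.7 yaw 54.3 z 0.1831 t 27.9
TQ 0.031 fz 15.8 yaw 51.4 z 0.1829 t 28.2
TQ 0.067 fz 16.8 yaw 51.4 z 0.1830 t 28.3
TQ 0.173 fz 15.3 yaw 48.5 z 0.1830 t 28.6
TQ 0.132 fz 15.3 yaw 48.5 z 0.1829 t 28.7
TQ 0.198 fz 15.8 yaw 48.5 z 0.1829 t 28.8
```

Clear jump to ~0.17 N m: the hard stop. Back off within the play, lift off, and return.

```bash
python3 -m inch '[0,0,0,0.08,1, 0,0,0,0.08,1, 0,0,0.003,0,1, 0,0,0.007,0,1, 0,0,0.02,0,1, 0,0,0.025,0,1, 0,0,0.03,0,1, 0,0,0.03,0,1, 0,0,0.01,0,1, 0,0,0,0,1]'; python3 - <<'E'
from plant import camera
import cv2
a=camera("side")[100:280,100:340,::-1];cv2.imwrite("pics/c6.png",cv2.resize(a,(800,600),interpolation=cv2.INTER_CUBIC))
E
```

```text
time_s: 30.05
eef_pos: [0.4271, 0.1608, 0.3068]
ee_rot: [180.0, -0.0, 57.7]
force: [0.6, 1.0, -0.6]
width: 0.0234
grip_force: 58.9
```

View pics/c6.png

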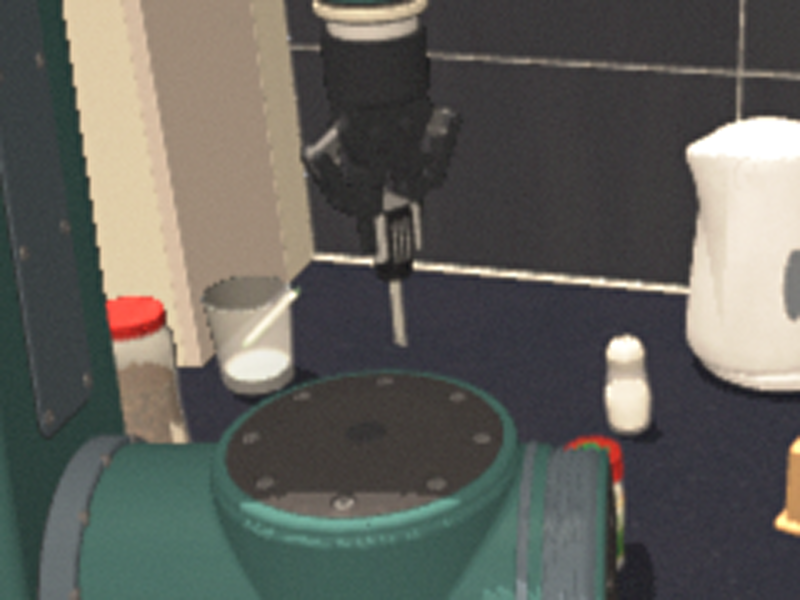

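Driver still upright in the grip, tip at crop (401,344). Return above the stand, restoring yaw 134 so the pick-up geometry repeats.

```bash
python3 -m inch '[0.005,-0.029,0,0.111,1, 0.005,-0.029,0,0.111,1, 0.005,-0.029,0,0.111,1, 0.005,-0.029,0,0.111,1, 0.005,-0.029,0,0.111,1, 0.005,-0.029,0,0.111,1, 0.005,-0.029,0,0.111,1, 0.005,-0.029,0,0.111,1, 0.005,-0.029,0,0.111,1, 0.005,-0.029,0,0.111,1, 0.005,-0.029,0,0.111,1, 0.006,-0.028,0,0.111,1]'; python3 -m inch '[0,0,0,0,1, 0,0,0,0,1, 0,0,0,0,1]'
```

```text
time_s: 31.6
eef_pos: [0.4874, -0.1867, 0.3049]
ee_rot: [-179.9, -0.2, 134.2]
force: [0.1, 2.0, -1.8]
width: 0.0232
grip_force: 58.9
time_s: 31.98
eef_pos: [0.4876, -0.185, 0.3062]
ee_rot: [-180.0, -0.1, 134.0]
force: [0.1, -0.2, -0.5]
width: 0.023
grip_force: 58.9
```

```bash
python3 -m inch '[0.0005,-0.001,-0.02,0,1, 0,0,-0.025,0,1, 0,0,-0.02,0,1, 0,0,-0.008,0,1, 0,0,0,0,1, 0,0,-0.005,0,1, 0,0,-0.005,0,1, 0,0,-0.003,0,1]'; python3 -m inch '[0,0,-0.005,0,1, 0,0,-0.005,0,1, 0,0,0,0,1]'
```

```text
time_s: 32.98
eef_pos: [0.4886, -0.1871, 0.2208]
ee_rot: [-180.0, 0.0, 134.0]
force: [-0.6, -0.1, -0.9]
width: 0.0232
grip_force: 58.9
time_s: 33.35
eef_pos: [0.4883, -0.1869, 0.2103]
ee_rot: [-180.0, -0.1, 134.0]
force: [-0.0, -0.2, -1.7]
width: 0.0235
grip_force: 58.9
```

Tip is 15 mm into the hole without resistance. Continue down to the collar.

```bash
python3 -m inch '[0,0,-0.008,0,1, 0,0,-0.008,0,1, 0,0,-0.008,0,1, 0,0,-0.008,0,1, 0,0,-0.006,0,1, 0,0,0,0,1]'; python3 -m inch '[0,0,-0.003,0,1, 0,0,-0.002,0,1, 0,0,0,0,1]'
```

```text
time_s: 34.1
eef_pos: [0.4883, -0.1869, 0.1723]
ee_rot: [-180.0, -0.1, 134.0]
force: [0.0, 0.7, -0.8]
width: 0.0233
grip_force: 58.9
time_s: 34.48
eef_pos: [0.4886, -0.187, 0.1678]
ee_rot: [-180.0, -0.0, 134.0]
force: [0.4, -0.4, -1.2]
width: 0.0233
grip_force: 58.9
```

```bash
python3 -m inch '[0,0,-0.001,0,1, 0,0,0,0,1]'; python3 -m inch '[0,0,-0.0007,0,1, 0,0,0,0,1]'; python3 -m inch '[0,0,-0.0007,0,1, 0,0,0,0,1]'
```

```text
time_s: 34.72
eef_pos: [0.4886, -0.1871, 0.1669]
ee_rot: [-180.0, -0.0, 134.0]
force: [-0.2, 0.8, -0.4]
width: 0.0233
grip_force: 58.9
time_s: 34.98
eef_pos: [0.4886, -0.1871, 0.1662]
ee_rot: [-180.0, 0.0, 134.0]
force: [-0.3, 0.4, -1.4]
width: 0.0234
grip_force: 59.2
time_s: 35.22
eef_pos: [0.4887, -0.1871, 0.1661]
ee_rot: [-180.0, 0.0, 134.0]
force: [-1.2, 1.7, 6.4]
width: 0.0234
grip_force: 60.2
```

Collar touches at the original height. Release and withdraw.

```bash
python3 -m inch '[0,0,0,0,0.3, 0,0,0,0,0, 0,0,0,0,-0.5, 0,0,0,0,-1, 0,0,0,0,-1, 0,0,0.01,0,-1, 0,0,0.03,0,-1, 0,0,0.04,0,-1, 0,0,0.04,0,-1, 0,0,0.04,0,-1, 0,0,0,0,-1]'; python3 -m inch '[-0.03,-0.055,0,0,-1, -0.03,-0.055,0,0,-1, -0.03,-0.055,0,0,-1, -0.03,-0.055,0,0,-1, -0.03,-0.05,0,0,-1, 0,0,0,0,-1, 0,0,0,0,-1]'; python3 - <<'E'
from plant import camera
import cv2,numpy as np
a=camera("side")[170:290,120:460,::-1];b=camera("top")[160:270,130:410,::-1];o=np.zeros((600,800,3),np.uint8)
o[:282]=cv2.resize(a,(800,282),interpolation=cv2.INTER_CUBIC);o[286:]=cv2.resize(b,(800,314),interpolation=cv2.INTER_CUBIC)
cv2.imwrite("pics/c7.png",o)
E
```

```text
time_s: 36.6
eef_pos: [0.4903, -0.1879, 0.3296]
ee_rot: [179.9, 0.4, 134.0]
force: [-0.1, 0.4, -1.3]
width: 0.0853
grip_force: 0.0
time_s: 37.48
eef_pos: [0.3385, -0.4559, 0.3246]
ee_rot: [179.9, -0.1, 133.9]
force: [-0.8, 0.6, -1.0]
width: 0.0855
grip_force: 0.0
```

View pics/c7.png

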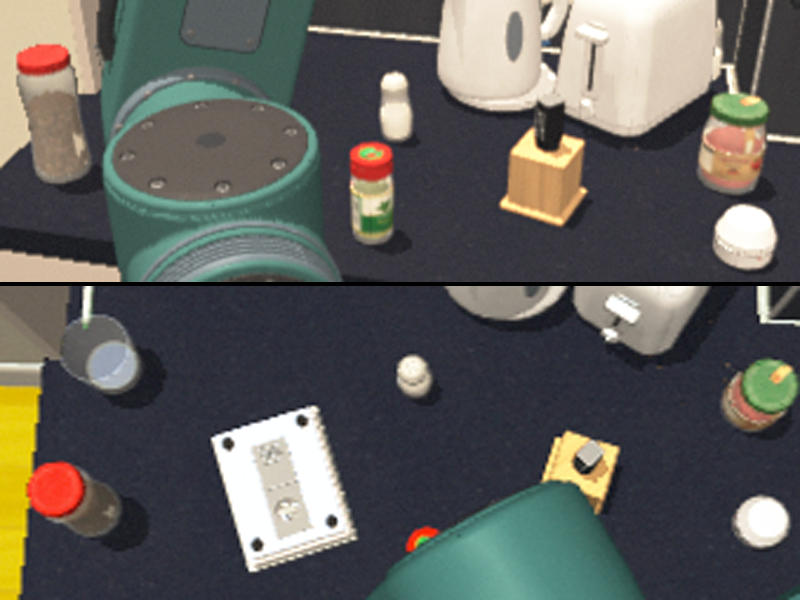

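```bash
python3 - <<'E'
from h import *
from plant import camera
import cv2
N=camera("top")[:,:,::-1].astype(float);O=cv2.imread("pics/top0.png").astype(float)
v,u=np.mgrid[:208,:208];P=np.stack([(u+.5)/8-.5+217,(v+.5)/8-.5+225],-1).reshape(-1,2)
W=np.array([bp("top",p,.043)[:2] for p in P]);r=W-np.array([.4283,.1605]);R=np.hypot(*r.T)
for g in(O,N):
  d=cv2.resize(g[225:251,217:243],None,fx=8,fy=8,interpolation=cv2.INTER_LINEAR);rb=(d[...,2]-d[...,0]).ravel()
  out=[]
  for a in range(0,180,15):
    n=np.abs(-np.sin(np.radians(a))*r[:,0]+np.cos(np.radians(a))*r[:,1]);i=(R<.009)&(n<.003);o=(R<.009)&(n>.004);out.append((a,round(float(rb[i].mean()-rb[o].mean()),1)))
  print(out)
E
```

```text
[(0, 7.0), (15, 10.4), (30, 10.2), (45, 6.9), (60, 4.3), (75, 4.0), (90, 4.4), (105, 3.3), (120, 0.2), (135, -2.5), (150, -2.1), (165, 1.9)]
[(0, -3.6), (15, -1.4), (30, 2.9), (45, 7.2), (60, 10.4), (75, 11.4), (90, 9.7), (105, 6.1), (120, 1.2), (135, -2.4), (150, -4.6), (165, -5.0)]
```

The slot went from about 22° to 72°, about 130° clockwise. That fits a full turn to the stop within the picture's accuracy. Everything stands where it was.

```bash
python3 -c "
from plant import manip;print(manip.job_done())"
```

```text
the job is handed in; nothing more can be done
None
```

I turned the screw clockwise to its hard stop at about 15 N push and stood the screwdriver back upright in its stand with the collar down; the last pictures show the other items in place, and the job is handed in (no verdict was returned).

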